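# Make up the marking roller and open its ink bottle

### The job

Make the parcel-marking roller ready for inking: thread the large rubber collar and then the small one over the upright spindle, each flat and fully home, the small one resting on the large one, and let go of them. Then open the ink bottle in its holder: press its push-and-turn safety cap firmly down, twist it about a quarter turn counter-clockwise (seen from above) while it is down, lift it off and finish while still holding the cap, upright, a few centimetres straight above the open bottle. Leave the other things on the counter where they stand.

Things in the scene. Friction and masses are not known exactly. Their poses are not given: they have to be found in the camera images.
- large_collar_center (a point): Centre (half-way up) of the large collar: a loose black rubber ring lying flat on the counter, outer diameter 56 mm, hole 20 mm, height 24 mm; 50 to 100 g. z is the ring's axis.
- small_collar_center (a point): Centre (half-way up) of the small collar: a loose black rubber ring lying flat on the counter, outer diameter 40 mm, hole 20 mm, height 24 mm; 25 to 50 g. z is the ring's axis.
- spindle_seat (a point): Foot of the roller spindle: the point on its axis on top of the square 90 mm grey base plate (8 mm thick, screwed to the counter). The fixed upright steel post is 14 mm in diameter with a pointed tip and rises 66 mm above this point. A large collar fully home has its centre 12 mm above this point, the small one on it 36 mm above.
- bottle_mouth (a point): Centre of the mouth (top of the neck) of the white square ink bottle, 114 mm above the counter, under the cap. The bottle (62 mm square, shoulder 80 to 88 mm above the counter, neck 24 mm wide) sits immovable in a grey square holder (72 mm square, 38 mm high, on a 110 mm base plate) screwed to the counter. z is up, x along a side of the bottle.
- cap_center (a point): Centre (half-way up) of the grey ribbed push-and-turn cap on the bottle: 46 mm across, 25 mm high, about 30 g, rim 100 mm and top 125 mm above the counter while closed. Press it down at least 4 mm, keep it down, turn it counter-clockwise from above: free at 0.95 to 2.1 rad of turn, then it lifts straight off. Clockwise it is blocked. z is up; closed, its x lies along the bottle's x.
- plug (a joint): Sprung sealing plug in the bottle's neck, under the cap, in metres: 0 closed, positive as the cap is pressed down, -0.005 with the cap off. It pushes the cap up with 6 N when closed, 11 N at 4 mm (where the cap's lugs clear the neck's teeth) and 14 N at the hard stop, 6.5 mm; when the turned cap is let up it rises by 5 mm.
- ink_pad: Bystander: black stamp-pad case, 75 x 110 x 18 mm. Origin under its centre.
- date_stamp: Bystander: upright turned wooden hand stamp, 36 mm across, 85 mm high. Origin under its centre.
- tape_roll: Bystander: wide roll of paper tape lying flat, outer diameter 90 mm, hole 76 mm, 48 mm high. Origin under its centre.
- stapler: Bystander: black stapler, 130 x 36 x 45 mm, its length along its x. Origin under its centre.
- pen_cup: Bystander: black round pen cup, 72 mm across, 90 mm high, pens up to 130 mm. Origin under its centre.
Not all that is in view belongs to the job. What is shaped like the part that bears small_collar_center but blue is not meant.

How it is judged (in metres and radians):
On the way, in this order (a step that is already met when the one before it is completed fails the run):
1. the large collar is home on the spindle (z of large_collar_center in the frame of spindle_seat between 0.009 and 0.0145 m and horizontal distance between large_collar_center and spindle_seat below 0.006 m and angle between large_collar_center's own z axis and vertical below 0.1 rad), for 0.2 s.
2. the small collar is home on top of the large one (all of step 1 and z of small_collar_center in the frame of spindle_seat between 0.032 and 0.039 m and horizontal distance between small_collar_center and spindle_seat below 0.006 m and angle between small_collar_center's own z axis and vertical below 0.1 rad), for 0.2 s.
3. the closed cap is pressed down by more than 3 mm (z of cap_center in the frame of bottle_mouth below -0.0045 m and horizontal distance between cap_center and bottle_mouth below 0.006 m), for 0.05 s.
4. the cap is twisted more than 0.75 rad while still on the neck (angle between the x axis of cap_center and the x axis of bottle_mouth, either way round above 0.75 rad and z of cap_center in the frame of bottle_mouth below 0.006 m and horizontal distance between cap_center and bottle_mouth below 0.006 m), for 0.05 s.
At the end, for the whole second after the job is handed in: Both collars flat on the spindle, untouched, large one within 2.5 mm of its seat, small one within 3 mm of its place on it. The cap is held still in the fingers, upright within 0.35 rad, clear of the bottle, its centre 30 to 200 mm above the mouth and within 40 mm of its axis (all of step 2 and contact force between each of large_collar, small_collar and the arm below 0.1 N and contact force between each of large_collar, small_collar and the fingers below 0.1 N and z of cap_center in the frame of bottle_mouth between 0.03 and 0.2 m and horizontal distance between cap_center and bottle_mouth below 0.04 m and angle between cap_center's own z axis and vertical below 0.35 rad and contact force between cap and the fingers above 0.5 N and contact force between cap and bottle below 0.05 N and linear speed of cap below 0.03 m/s); the arm keeps its last pose, push and grip.
It fails at once if a bystander is pushed more than 30 mm or tipped (distance of any of ink_pad, date_stamp, tape_roll, stapler, pen_cup from where it was at the start of the episode above 0.03 m or angle between any of ink_pad, date_stamp, tape_roll, stapler, pen_cup's own z axis and vertical above 0.4 rad).
It also fails if it takes over 67 s, if anything falls off the work surface, if the arm or the gripper's body presses on something with over 40 N, if the wrist force passes 120 N, or if a joint passes its speed limit or range.

### The arm

A 6-joint arm with a two-finger parallel gripper is mounted at the origin on the work surface. World frame = base frame: x ahead of the robot, y to its left, z up, the work surface at z = 0. Lengths are in mm, angles in degrees, forces in N, time in s.
With the tool pointing down it reaches from about 300 to 1000 mm from the base axis. Payload 5.1 kg.
Tool frame: the origin (TCP) lies where the fingers leave the gripper's body, on its centre line; the fingertips stand 78 mm ahead of it and the grasp point (between the pads) lies 59 mm ahead of it (manip.tcp_to_grasp is the y of the grasp point in the tool frame, in mm); y points along the fingers, x is the direction in which the jaws open and shut, and the axes are right-handed (so a half turn about y gives the same grasp; the last joint's range is limited). The gripper opens to 95 mm and grips with 3 to 60 N. Pads are 20 mm wide; open, the fingers measure 119 mm over their backs; the gripper's body (75 mm by 180 mm) begins 59 mm behind the grasp point.
Start: joints at [-76.295, 7.093, 94.555, -0, 78.352, -4.733], TCP at [205.546, -616.633, 292.256] pointing down, gripper open.
Joint ranges: [-149.61, 149.61], [-58.7, 133.49], [1.44, 155.28], [-77.14, 257.14], [18.33, 153.61], [-166.67, 166.67]. Speed limits (degrees/s): [147.25, 147.25, 180, 180, 180, 180].

### API

Orientations are given as [roll, pitch, yaw] about the fixed x, y, z axes, in that order (R = Rz(yaw) Ry(pitch) Rx(roll)).
In Python, from plant import manip, capture, get_calibration, job gives the robot as it stands.
- The arm moves only by the tool play_rows, never from a script. Its argument "moves" is a list of rows, each a list of 5 numbers: the shift along the world's x, y, z in mm, then the turn about the world's z in degrees, then the gripper's target within -1 to 1 (shut at 1, half-way at 0, fully open at -1). A call has exactly 5 rows; each row is the pose to reach, as a shift and turn from the pose commanded when the call began; what a row does not reach only later rows make up. A row lasts 1/10 s, in which the tool goes at most 50 mm and 8.59 degrees, less where a joint would pass 70% of its speed; a pose out of reach is approached as far as the arm can. A call with a gripper value outside its range is refused whole. The fingers move at their own pace and stop on an object; "force" is the grip in N (left out, the last holds). Time passes only in rows, so rows that repeat a pose let the fingers close, or fill a call up. It gives the time, the measured TCP pose, the force and the opening at its end, in the units of the state.
- manip.observe(): the state, without advancing time (a new reading comes with each control period).
- capture(name): name is "side" or "top" or "wrist"; returns (picture, depth): 384x512x3 uint8, red, green, blue; 384x512 float32, mm along the optical axis (not along the pixel's ray), 0 where there is no reading.
- get_calibration(name): a dict with "intrinsics" (3x3 intrinsics, pixels), "R" (3x3) and "t" (3): a world point X has camera coordinates R X + t; the wrist camera has in their place "hand_eye" (4x4, takes a point from camera to tool coordinates, whose origin is the TCP and whose axes are the tool frame's). Camera axes: x right, y down, z forward; pixel columns grow to the right and rows downward; lengths in mm; the calibration is good to about 2 mm. A picture is of the moment at which its call begins: read the wrist's pose just before it. get_calibration takes no time and is no camera call.
- job.sign_off(): hands the job in, once; it reports no verdict.
The state is a dict: "time": time; "qpos": joint angles; "joint_vel": joint speeds; "effort": joint torques, N m; "eef_pos": TCP position; "eef_rot": TCP orientation; "force": force on the tool from outside, world axes, zero at the start; "moment": the same for the moment, N m; "grip_width": finger opening in mm.
Only numpy, scipy, OpenCV 4.12 (cv2) and the standard library are available. Lean on these libraries where they do the work, as an engineer would, in place of code of your own. Each camera call takes 0.05 s, during which the arm holds its last target.

## Working session

There is one attempt and no reset: what is moved stays moved. The work goes in short steps, Python scripts to look and compute and a tool call to move; the robot and the scene stay as the last step left them, time stands still between calls to the robot, and variables do not carry over. Pictures are saved under pics/ and viewed, and the job is handed in when it is done.

Besides the shell and the picture viewer there is one more tool, called after ">>>" as a command line: name --pt "numbers of a row" for each row, then --argument value for the rest. play_rows: Moves the arm, as the interface text tells. Its arguments: {"type":"object","properties":{"moves":{"type":"array","items":{"type":"array","items":{"type":"number"}}},"force":{"type":"number"}},"required":["moves"]}

```bash
mkdir -p pics; ls
cat > h.py <<'E'
import numpy as np, cv2
from plant import manip, capture, get_calibration, job
def pts(name,d,st=None):
    c=get_calibration(name);K=np.array(c['intrinsics']);v,u=np.mgrid[:384,:512]
    P=np.stack([(u-K[0,2])/K[0,0]*d,(v-K[1,2])/K[1,1]*d,d],-1)
    if name!='wrist': return (P-np.array(c['t']))@np.array(c['R'])
    from scipy.spatial.transform import Rotation as Ro
    H=np.array(c['hand_eye']);P=P@H[:3,:3].T+H[:3,3]
    R=Ro.from_euler('xyz',st['eef_rot'],degrees=True).as_matrix()
    return P@R.T+np.array(st['eef_pos'])
def snap(name,tag):
    st=manip.observe();im,d=capture(name)
    cv2.imwrite(f'pics/{tag}.png',cv2.cvtColor(im,cv2.COLOR_RGB2BGR))
    np.savez(f'{tag}.npz',im=im,d=d,P=pts(name,d,st))
    return im,d,pts(name,d,st)
E
python3 - <<'E'
from h import *
print(manip.observe(), manip.tcp_to_grasp)
for n in ['top','side','wrist']: snap(n,n+'0'); print(n,get_calibration(n))
E
```

```text
pics
{'time': 0.0, 'qpos': array([-7.62959888e+01,  7.13387877e+00,  9.46330908e+01,  1.20689250e-03,
        7.83524179e+01, -4.73143975e+00]), 'joint_vel': array([ 0.12787415, -0.01466566, -0.02817232,  0.08755914,  0.00985847,
        0.05059379]), 'effort': array([-1.90937681e-03, -4.17604637e+01, -3.59933245e+01,  7.72706419e-02,
        4.93108621e-02, -1.67447765e-04]), 'eef_pos': array([ 205.42892313, -616.17838524,  290.99279115]), 'eef_rot': array([-89.98897476,   0.11888316, -71.56478253]), 'force': array([-0.42525503, -0.17499003,  0.04998242]), 'moment': array([-0.04806605,  0.0096164 , -0.04314619]), 'grip_width': 94.87606827585557} 58.8
top {'intrinsics': array([[499.84251991,   0.        , 249.11731375],
       [  0.        , 499.84251991, 196.67894366],
       [  0.        ,   0.        ,   1.        ]]), 'R': array([[-0.01833965, -0.99970923,  0.01565583],
       [-0.99413131,  0.01656316, -0.10690459],
       [ 0.10661419, -0.01752454, -0.99414602]]), 't': array([ -13.29419041,  572.67974058, 1246.0699639 ])}
side {'intrinsics': array([[474.2722906 ,   0.        , 
[... 158 characters left out ...]
-0.02227055],
       [-0.16881731,  0.56737864, -0.80596662],
       [ 0.26574474, -0.76122132, -0.59154191]]), 't': array([ 489.94227131,  182.34684039, 1131.82556375])}
wrist {'intrinsics': array([[298.66821443,   0.        , 254.321129  ],
       [  0.        , 298.66821443, 189.50528454],
       [  0.        ,   0.        ,   1.        ]]), 'hand_eye': array([[ 9.99999461e-01, -3.60077696e-04,  9.73507019e-04,
         6.04945577e-01],
       [-1.03662936e-03, -2.98891449e-01,  9.54286554e-01,
        -9.36116860e+01],
       [-5.26443797e-05, -9.54287049e-01, -2.98891661e-01,
         8.45970927e+01],
       [ 0.00000000e+00,  0.00000000e+00,  0.00000000e+00,
         1.00000000e+00]])}
```

View pics/top0.png

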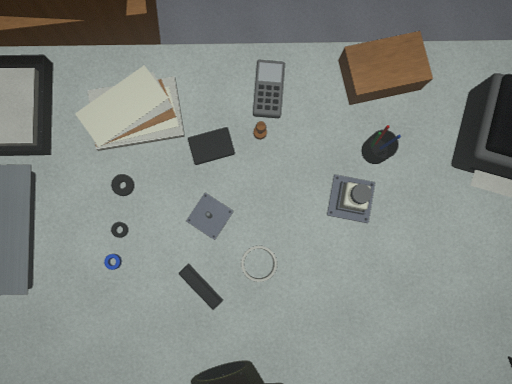

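View pics/side0.png

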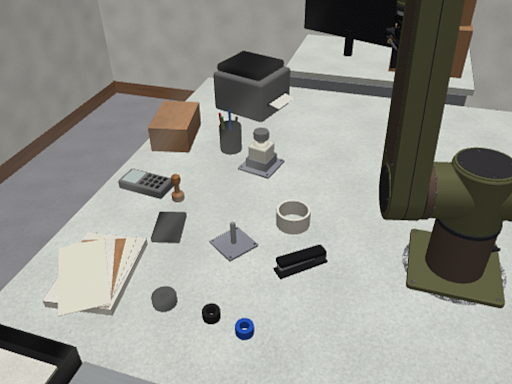

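View pics/wrist0.png

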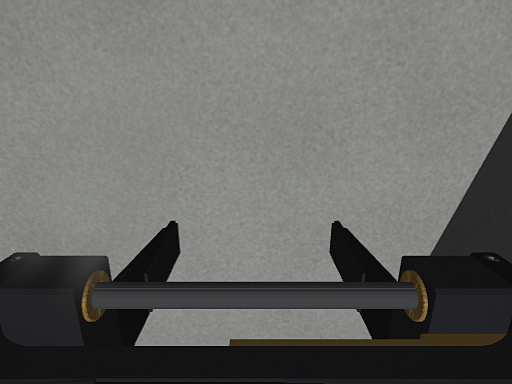

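The top view shows candidate rings at (122,185), which is large and black, (119,229), small and black, and (113,262), small and blue, so a decoy. The spindle is at (209,215) and the bottle and cap at (360,195). Next: enlarged crops and measurements.

```bash
cat > m.py <<'E'
from h import *
t=np.load('top0.npz');s=np.load('side0.npz')
bgr=lambda a:cv2.cvtColor(a,cv2.COLOR_RGB2BGR)
A=cv2.resize(bgr(t['im'][165:285,90:250]),(640,480),interpolation=2)[:, :]
B=cv2.resize(bgr(s['im'][210:350,140:270]),None,fx=3,fy=3,interpolation=2)
cv2.imwrite('pics/cropA.png',A);cv2.imwrite('pics/cropB.png',B)
cv2.imwrite('pics/cropC.png',cv2.resize(bgr(t['im'][160:235,320:400]),(640,600),interpolation=2))
P=t['P'];print('table z',np.median(P[250:350,300:450,2]),(t['d']==0).mean())
C=get_calibration('top');K=C['intrinsics'];R=C['R'];tt=C['t']
def ray(u,v,z):
    d=R.T@np.linalg.inv(K)@[u,v,1];o=-R.T@tt;return o+d*(z-o[2])/d[2]
g=t['im'].astype(int)
def blob(u,v,r,cond):
    m=np.zeros(cond.shape,np.uint8);m[v-r:v+r,u-r:u+r]=cond[v-r:v+r,u-r:u+r]
    n,l,st,c=cv2.connectedComponentsWithStats(m)
    k=1+np.argmax(st[1:,4]);return l==k
dark=g.max(2)<70
for nm,u,v in [('large',122,185),('small',119,229)]:
    m=blob(u,v,20,dark);cn,_=cv2.findContours(m.astype(np.uint8),cv2.RETR_EXTERNAL,2)
    (cu,cv_),r=cv2.minEnclosingCircle(max(cn,key=len))
    Z=P[...,2][m];top=m&(P[...,2]>16)&(P[...,2]<32)
    print(nm,cu,cv_,r,np.percentile(Z,[5,50,95]),P[top].mean(0),(P[top].min(0)+P[top].max(0))/2,np.ptp(P[top],0),ray(cu,cv_,14))
# heights
for nm,(u0,u1,v0,v1),(a,b) in [('spindle',(190,230,195,240),(25,90)),('plate',(180,240,185,245),(4,14)),('cap',(320,400,160,235),(115,140)),('shoulder',(320,400,160,235),(78,95)),('holder',(320,400,160,235),(30,45)),('bplate',(320,400,160,235),(3,14))]:
    m=np.zeros(dark.shape,bool);m[v0:v1,u0:u1]=1;m&=(P[...,2]>a)&(P[...,2]<b)
    q=P[m];print(nm,m.sum(),q.mean(0),np.median(q[:,2]),(q.min(0)+q.max(0))/2,np.ptp(q,0),cv2.minAreaRect(q[:,:2].astype(np.float32)))
E
python3 m.py
```

```text
table z -0.14515678832585174 0.003997802734375
large 122.2755126953125 184.88775634765625 10.986486434936523 [14.35606567 23.18035831 27.64532285] [609.82917992 301.85325309  23.25132404] [609.5498189  301.54879979  23.28153234] [51.99798812 53.09810971 14.32221535] [610.26959467 303.65669896  14.        ]
small 119.0625 229.5 8.078088760375977 [14.50186377 23.33127519 27.54155167] [494.83489645 308.72977761  23.30551736] [496.11887844 309.03403438  22.33071018] [35.84665875 38.76061101 12.21114618] [495.22233252 310.84885675  14.        ]
spindle 32 [526.66454505  78.32545986  66.87666175] 71.2309449383699 [527.72577462  78.45006637  57.53681792] [13.64956192 12.13007195 41.63179165] ((527.81005859375, 78.36296844482422), (13.575301170349121, 11.887497901916504), 2.6474297046661377)
plate 1180 [527.69706694  79.14811256   7.78670734] 7.696155554969559 [530.83061744  79.47789065   8.94410142] [155.35596909 153.91085057   9.88440686] ((530.8037109375, 80.20948028564453), (153.81369018554688, 153.4081268310547), 89.0677719116211)
cap 312 [ 566.12464179 -288.5713026   124.76671145] 124.
[... 268 characters left out ...]
31882 [ 566.7920092  -285.7687176    84.40181966] [65.41336987 61.7065961  12.76900131] ((566.822265625, -288.67230224609375), (59.91200256347656, 59.82771682739258), 78.7924575805664)
holder 151 [ 565.95641079 -276.20259618   37.29056032] 37.50798790711242 [ 593.57874148 -309.21286359   37.39134551] [137.37965655 122.40760388  14.34184372] ((601.7325439453125, -303.61822509765625), (81.87457275390625, 157.01199340820312), 68.56204986572266)
bplate 1384 [ 566.48409588 -297.98971978    6.69289673] 6.204177736556019 [ 570.25339792 -313.79575175    8.44394164] [197.94387622 215.26592393  10.88779337] ((570.43798828125, -313.6689453125), (211.7203369140625, 195.3738250732422), 88.87371063232422)
```

View pics/cropA.png

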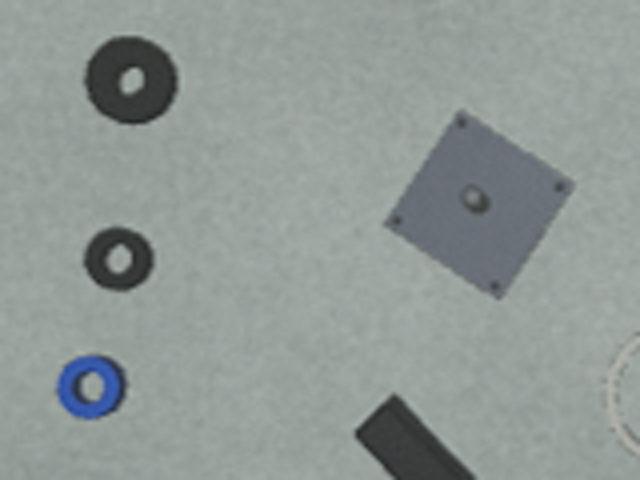

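View pics/cropB.png

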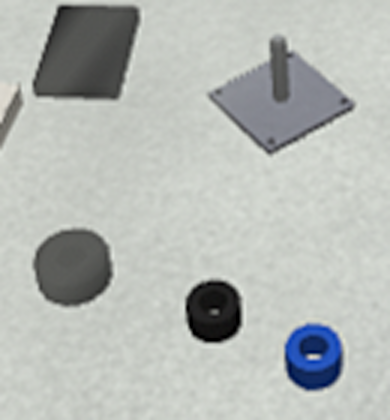

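View pics/cropC.png

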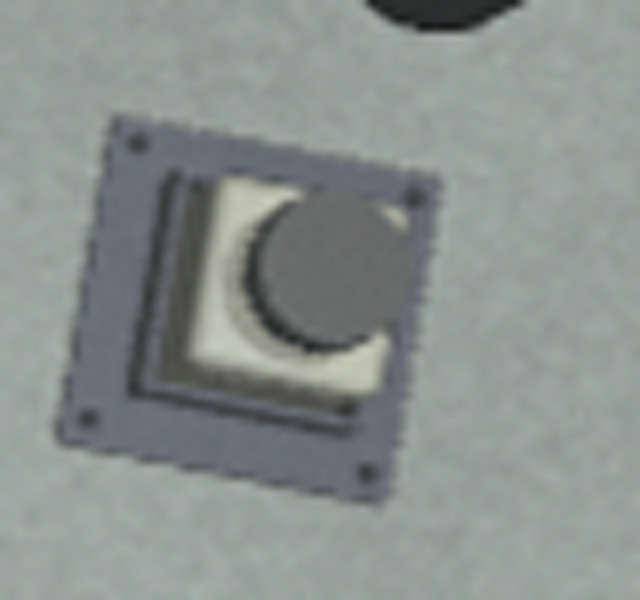

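The large black ring measures about (610,302,24) with a 56 mm diameter. The small black ring measures about (495,309) at 40 mm. The blue one is excluded by colour. Spindle is at about (527.5,78.5) and the cap at (566,-289,125), and all heights agree with the task text. I'll move over and refine with the wrist camera.

>>> play_rows --pt "18 46 0 0 -1" --pt "36 92 0 0 -1" --pt "54 138 0 0 -1" --pt "72 184 0 0 -1" --pt "90 230 0 0 -1" --force 30

```text
time: 0.65
eef_pos: [295.7, -384.7, 291.8]
eef_rot: [-90.0, 0.0, -71.6]
force: [0.5, 0.4, 0.7]
grip_width: 94.9
```

>>> play_rows --pt "18 46 0 0 -1" --pt "36 92 0 0 -1" --pt "54 138 0 0 -1" --pt "72 184 0 0 -1" --pt "90 230 0 0 -1"

```text
time: 1.15
eef_pos: [385.6, -154.7, 292.2]
eef_rot: [-90.0, -0.0, -71.6]
force: [0.9, -0.5, 0.4]
grip_width: 94.9
```

>>> play_rows --pt "18 46 0 0 -1" --pt "36 92 0 0 -1" --pt "54 138 0 0 -1" --pt "72 184 0 0 -1" --pt "90 230 0 0 -1"

```text
time: 1.65
eef_pos: [475.7, 75.6, 292.2]
eef_rot: [-90.0, -0.0, -71.5]
force: [0.8, -0.8, 0.5]
grip_width: 95.0
```

>>> play_rows --pt "15 45 0 0 -1" --pt "30 90 0 0 -1" --pt "45 135 0 0 -1" --pt "55 165 0 0 -1" --pt "55 165 0 0 -1"

```text
time: 2.15
eef_pos: [530.8, 241.5, 291.5]
eef_rot: [-90.0, 0.0, -71.3]
force: [-0.0, -1.0, -0.4]
grip_width: 95.1
```

Run:
```python
from h import *
o=manip.observe();print(o['time'],o['eef_pos'],o['eef_rot'])
snap('wrist','w1')
```

```text
2.15 [530.77986012 241.49402351 291.4988861 ] [-9.00466302e+01  4.47324068e-02 -7.13279510e+01]
```

View pics/w1.png

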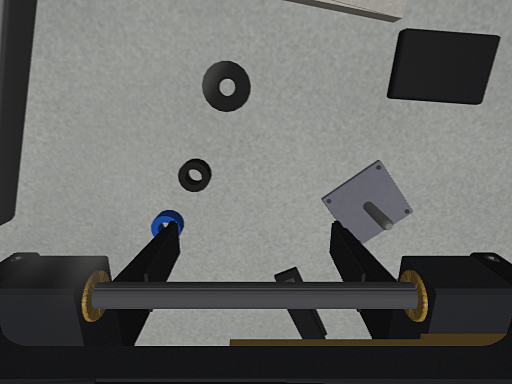

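The wrist view shows the large ring at (227,86), the small black ring at (195,175), the blue decoy at (167,224) and the spindle foot and tip at about (370,208) and (388,223).

```bash
cat > m2.py <<'E'
from h import *
import sys
tag=sys.argv[1];t=np.load(tag+'.npz');P=t['P'];im=t['im'].astype(int)
def rings(z0=17,z1=31):
    m=((P[...,2]>z0)&(P[...,2]<z1)&(im.max(2)<110)).astype(np.uint8)
    n,l,st,c=cv2.connectedComponentsWithStats(m)
    for k in range(1,n):
        if st[k,4]<150: continue
        q=P[l==k]
        q=q[q[:,2]>np.percentile(q[:,2],60)-2.5]
        (x,y),r=cv2.minEnclosingCircle(q[:,:2].astype(np.float32))
        print('blob',st[k],c[k].round(),'centre',(x,y),'r',r,'mean',q.mean(0), 'rgb',im[l==k].mean(0))
rings()
E
python3 m2.py w1
python3 - <<'E'
from h import *
t=np.load('w1.npz');P=t['P'];im=t['im']
m=np.zeros(P.shape[:2],bool);m[190:250,350:410]=1
for a,b in [(20,35),(35,50),(50,62),(62,70),(68,80)]:
    k=m&(P[...,2]>a)&(P[...,2]<b);print(a,b,k.sum(),P[k].mean(0) if k.any() else 0)
m[:]=0;m[150:250,310:420]=1
k=(m&(P[...,2]>5)&(P[...,2]<11)&(im.max(2)>40)).astype(np.uint8)
k[:]=k;q=P[k>0];r=cv2.minAreaRect(q[:,:2].astype(np.float32));print('plate',r,np.median(q[:,2]))
cv2.imwrite('pics/w1c.png',cv2.resize(cv2.cvtColor(im[150:250,310:430],4),None,fx=5,fy=5))
print('table',np.median(P[100:200,250:300,2]))
E
```

```text
blob [   0    0   31  225 2023] [ 14. 107.] centre (488.848876953125, 529.6013793945312) r 135.8288116455078 mean [505.49572464 528.80857993  26.96369391] rgb [38.38754325 37.76964904 37.66188828]
blob [ 391   28  109   76 6542] [444.  65.] centre (709.6060180664062, 73.33059692382812) r 63.55025863647461 mean [710.8252825   74.2397012   19.25563406] rgb [30.13619688 29.33017426 30.61968817]
blob [ 202   61   48   51 1677] [226.  86.] centre (610.5048217773438, 302.28619384765625) r 27.715805053710938 mean [610.99905625 302.26649399  25.01227738] rgb [39.81276088 39.32021467 39.02325581]
blob [178 160  32  32 624] [193. 176.] centre (495.475830078125, 309.45318603515625) r 19.723896026611328 mean [496.15558768 309.53293737  24.85657045] rgb [30.06570513 29.23557692 29.32211538]
20 35 64 [528.90888955  84.21822153  27.52280352]
35 50 72 [529.05631664  83.84887298  42.52535312]
50 62 64 [528.58548743  84.12240193  55.971866  ]
62 70 54 [528.28244522  83.78193655  66.23350039]
68 80 115 [527.46493347  81.37556154  72.89481544]
plate ((527.006103515625, 79.49470520019531), (90.27973937988281, 89.94310760498047), 55.930015563964844) 9.229800281932057
table 1.1413296997744737
```

View pics/w1c.png

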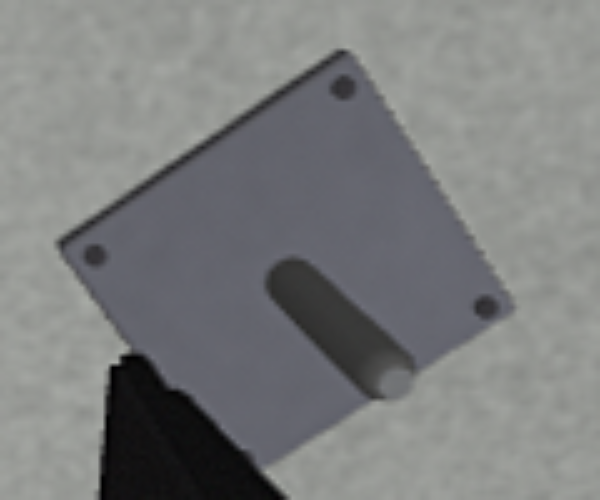

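>>> play_rows --pt "25 20 -40 0 -1" --pt "55 45 -90 0 -1" --pt "80 64 -130 0 -1" --pt "80 64 -150 0 -1" --pt "80 64 -150 0 -1"

```text
time: 2.7
eef_pos: [607.9, 300.2, 135.3]
eef_rot: [-90.7, -0.1, -71.6]
force: [-0.9, -0.2, -1.2]
grip_width: 95.3
```

```bash
python3 - <<'E'
from h import *
o=manip.observe();print(o['time'],o['eef_pos'],o['eef_rot'])
snap('wrist','w2')
o=manip.observe();print(o['time'],o['eef_pos'],o['eef_rot'])
E
python3 m2.py w2
```

```text
2.7 [607.89584347 300.20803574 135.34987361] [-9.06759730e+01 -5.68785287e-02 -7.16130317e+01]
2.75 [608.9309952  300.57672075 138.85024201] [-9.04085072e+01 -4.17000745e-02 -7.16148536e+01]
blob [196  46 199  39 306] [296.  65.] centre (713.6358032226562, 305.14215087890625) r 65.14311218261719 mean [713.57755867 305.65102396  21.81334344] rgb [72.59803922 69.90522876 65.23856209]
blob [396  84 116  23 178] [454.  95.] centre (729.355712890625, 200.24557495117188) r 40.82034683227539 mean [729.45207359 200.64745331  21.94612904] rgb [71.34831461 68.56741573 63.8258427 ]
blob [ 214  172   75   72 3833] [251. 207.] centre (610.6797485351562, 302.6965637207031) r 27.782167434692383 mean [612.00630776 303.12786399  25.01516921] rgb [30.16201409 29.29246021 29.38455518]
blob [ 177  309   48   37 1299] [201. 326.] centre (495.666748046875, 310.1144104003906) r 19.96196937561035 mean [496.8386321  310.27657973  24.79895389] rgb [27.30946882 26.5134719  26.50731332]
```

View pics/w2.png

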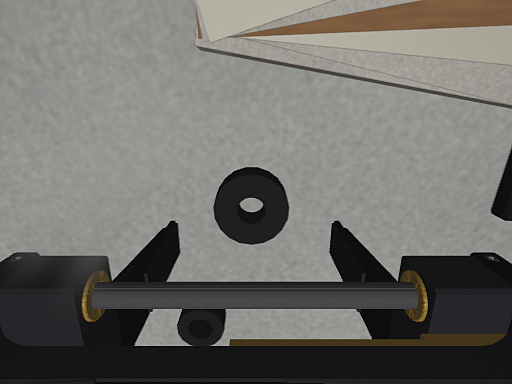

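The large ring sits centred between the fingers at (251,205), and its measured position is stable. I'm lowering and gripping.

>>> play_rows --pt "0 0 -20 0 -1" --pt "0 0 -40 0 -1" --pt "0 0 -52 0 -1" --pt "0 0 -60 0 -1" --pt "0 0 -60 0 -1"

```text
time: 3.25
eef_pos: [610.3, 301.9, 82.5]
eef_rot: [-90.0, -0.0, -71.6]
force: [0.4, -0.1, 0.1]
grip_width: 95.4
```

>>> play_rows --pt "0 0 0 0 1" --pt "0 0 0 0 1" --pt "0 0 0 0 1" --pt "0 0 0 0 1" --pt "0 0 0 0 1" --force 20

```text
time: 3.75
eef_pos: [610.7, 302.4, 82.5]
eef_rot: [-90.0, 0.0, -71.6]
force: [-0.7, 0.5, -0.5]
grip_width: 60.3
```

>>> play_rows --pt "0 0 0 0 1" --pt "0 0 0 0 1" --pt "0 0 0 0 1" --pt "0 0 0 0 1" --pt "0 0 20 0 1"

```text
time: 4.25
eef_pos: [608.3, 301.4, 98.6]
eef_rot: [-90.4, -0.0, -71.6]
force: [-0.2, -0.3, -1.8]
grip_width: 54.5
```

>>> play_rows --pt "0 0 50 0 1" --pt "0 0 90 0 1" --pt "-20 -40 120 0 1" --pt "-37 -90 120 0 1" --pt "-54 -135 120 0 1"

```text
time: 4.75
eef_pos: [557.9, 170.2, 223.9]
eef_rot: [-89.8, -0.1, -71.5]
force: [0.3, -0.1, -0.9]
grip_width: 54.7
```

>>> play_rows --pt "-15 -40 0 0 1" --pt "-25 -75 0 0 1" --pt "-29.5 -88 0 0 1" --pt "-29.5 -88 0 0 1" --pt "-29.5 -88 0 0 1"

```text
time: 5.25
eef_pos: [528.8, 83.7, 222.2]
eef_rot: [-90.0, 0.0, -71.6]
force: [-1.0, 0.0, 0.1]
grip_width: 54.9
```

```bash
cat > p.py <<'E'
from h import *
import sys
o=manip.observe();print(o['time'],o['eef_pos'],o['eef_rot'],o['force'],o['grip_width'])
for a in sys.argv[1:]: snap(a[:-1] if a[-1].isdigit() and a[-2].isalpha() else a.rstrip('0123456789'),a)
E
python3 p.py wrist10 side10
```

```text
5.25 [528.79679516  83.71508692 222.23168752] [-8.99727403e+01  2.52520404e-02 -7.15739132e+01] [-1.00854979  0.03356442  0.11099106] 54.86124516779767
```

View pics/wrist10.png

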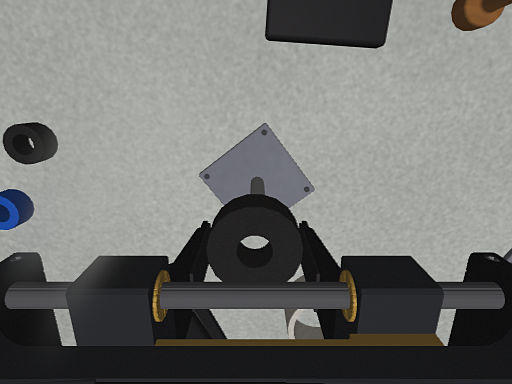

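View pics/side10.png

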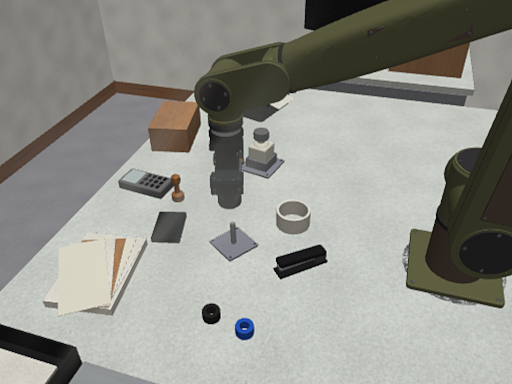

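The ring is held level in the fingers, top face centred at about (255,240). Checking its in-hand offset after settling.

>>> play_rows --pt "0 0 -15 0 1" --pt "0 0 -30 0 1" --pt "0 0 -40 0 1" --pt "0 0 -40 0 1" --pt "0 0 -40 0 1"

```text
time: 5.85
eef_pos: [528.2, 83.3, 181.4]
eef_rot: [-90.1, 0.0, -71.6]
force: [0.4, -0.1, -1.5]
grip_width: 54.8
```

```bash
python3 p.py wrist11
python3 - <<'E'
from h import *
t=np.load('wrist11.npz');P=t['P'];im=t['im'].astype(int)
o=manip.observe();print(o['eef_pos'])
z=P[...,2]; 
m=np.zeros(z.shape,bool);m[150:290,200:310]=1
q=P[m&(z>90)];print(np.percentile(q[:,2],[5,25,50,75,95]))
zt=o['eef_pos'][2]-59+2
k=m&(abs(z-zt)<3.0)
q=P[k];print(k.sum(),q.mean(0),cv2.minEnclosingCircle(q[:,:2].astype(np.float32)))
A=np.c_[q[:,:2]-q[:,:2].mean(0),np.ones(len(q))];print(np.linalg.lstsq(A,q[:,2],rcond=None)[0])
# hole pixels: below ring inside
kk=k.astype(np.uint8);cn,h=cv2.findContours(kk,cv2.RETR_CCOMP,2)
for c,hh in zip(cn,h[0]):
    if hh[3]>=0 and len(c)>20:
        e=P[c[:,0,1],c[:,0,0]];print('hole edge',cv2.minEnclosingCircle(e[:,:2].astype(np.float32)),e[:,2].mean())
# plate
k=(z>6)&(z<13);n,l,s,c=cv2.connectedComponentsWithStats(k.astype(np.uint8))
j=1+np.argmax(s[1:,4]);q=P[l==j];print(cv2.minAreaRect(q[:,:2].astype(np.float32)))
E
```

```text
5.85 [528.2152102   83.32960935 181.41012875] [-9.00800267e+01  2.18052141e-02 -7.15510497e+01] [ 0.41502072 -0.10102252 -1.49953054] 54.848169039678524
[528.63158017  83.28470016 182.20045125]
[108.05634048 123.09534128 124.04198726 124.77104913 197.3181028 ]
5462 [532.34202989  83.8359685  124.1004691 ] ((532.732421875, 83.9323959350586), 31.2617130279541)
[-3.01654576e-03 -2.44566177e-03  1.24100469e+02]
hole edge ((528.6552734375, 82.51744079589844), 11.104094505310059) 123.29425224992004
((526.745361328125, 79.3241195678711), (90.009765625, 89.99028015136719), 55.808956146240234)
```

View pics/wrist11.png

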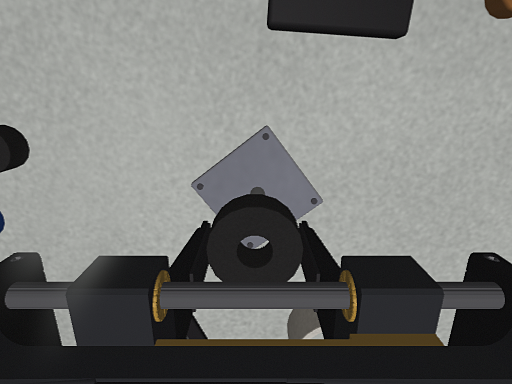

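The hole centre is at (528.6,82.8) and the spindle at (526.8,79.2), so I shift by (-1.7,-4) and lower.

>>> play_rows --pt "-1.7 -4 0 0 1" --pt "-1.7 -4 -12 0 1" --pt "-1.7 -4 -25 0 1" --pt "-1.7 -4 -35 0 1" --pt "-1.7 -4 -45 0 1"

```text
time: 6.4
eef_pos: [526.2, 79.2, 135.6]
eef_rot: [-90.1, 0.0, -71.6]
force: [-0.3, -0.5, -1.2]
grip_width: 55.2
```

```bash
python3 p.py wrist12; python3 -c "
import cv2
a=cv2.imread('pics/wrist12.png');cv2.imwrite('pics/wrist12c.png',cv2.resize(a[130:320,150:360],None,fx=3,fy=3))"
```

```text
6.4 [526.21402077  79.16913711 135.60330181] [-9.00831452e+01  2.59854941e-02 -7.15681608e+01] [-0.26608689 -0.48383252 -1.15793551] 55.15545737726702
```

View pics/wrist12c.png

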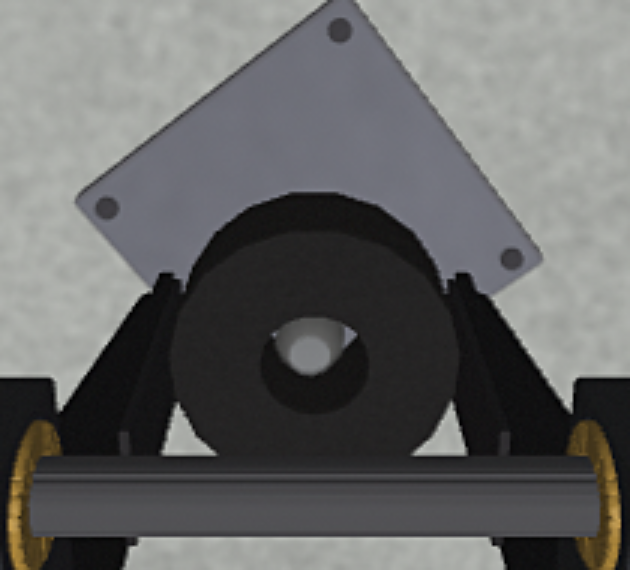

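The spindle tip has entered the hole and lies centred there, with no contact force. Lowering to the seat.

>>> play_rows --pt "0 0 -12 0 1" --pt "0 0 -24 0 1" --pt "0 0 -36 0 1" --pt "0 0 -43 0 1" --pt "0 0 -45 0 1"

```text
time: 6.95
eef_pos: [526.0, 79.2, 90.8]
eef_rot: [-90.1, 0.0, -71.6]
force: [-0.4, -0.2, -0.3]
grip_width: 55.0
```

>>> play_rows --pt "0 0 0 0 1" --pt "0 0 0 0 -0.1" --pt "0 0 0 0 -0.4" --pt "0 0 0 0 -0.4" --pt "0 0 0 0 -0.4"

```text
time: 7.45
eef_pos: [527.2, 79.2, 92.8]
eef_rot: [-89.9, -0.0, -71.6]
force: [-0.3, 0.1, 1.3]
grip_width: 66.0
```

```bash
python3 p.py wrist13
```

```text
7.45 [527.17312214  79.2304005   92.82937608] [-8.99363407e+01 -1.87661727e-02 -7.15628688e+01] [-0.32154533  0.05350409  1.27130091] 66.02495492012176
```

View pics/wrist13.png

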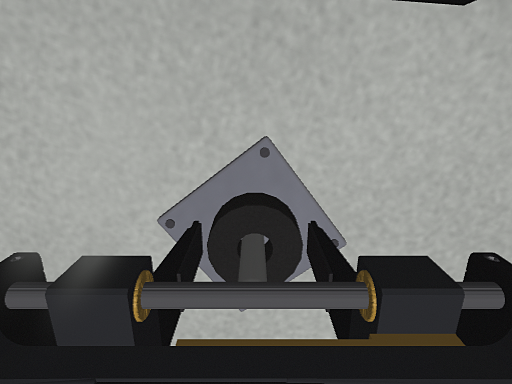

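The large collar appears to lie flat on the plate. I'll rise, check it from above, then go to the small black one.

>>> play_rows --pt "0 0 20 0 -0.5" --pt "0 0 60 0 -0.5" --pt "0 0 100 0 -1" --pt "-6 40 120 0 -1" --pt "-12 85 120 0 -1"

```text
time: 8.0
eef_pos: [517.2, 164.6, 217.6]
eef_rot: [-89.5, -0.1, -71.8]
force: [1.4, 1.0, -0.0]
grip_width: 90.0
```

>>> play_rows --pt "-6 45 0 0 -1" --pt "-12 90 0 0 -1" --pt "-17 130 -20 0 -1" --pt "-19.3 146 -50 0 -1" --pt "-19.3 146 -60 0 -1"

```text
time: 8.5
eef_pos: [493.4, 311.5, 149.2]
eef_rot: [-90.3, -0.0, -71.4]
force: [-0.7, -0.3, -0.7]
grip_width: 95.1
```

>>> play_rows --pt "0 0 -10 0 -1" --pt "0 0 -10 0 -1" --pt "0 0 -10 0 -1" --pt "0 0 -10 0 -1" --pt "0 0 -10 0 -1"

```text
time: 9.0
eef_pos: [496.3, 309.9, 143.6]
eef_rot: [-89.9, 0.0, -71.6]
force: [-0.3, -0.4, 0.1]
grip_width: 94.9
```

```bash
python3 p.py wrist14 top14; python3 m2.py wrist14
python3 - <<'E'
from h import *
t=np.load('top14.npz');P=t['P'];z=P[...,2]
m=np.zeros(z.shape,bool);m[195:240,185:235]=1;k=m&(z>26)&(z<38)
print(k.sum(),P[k].mean(0),np.median(z[k]))
cv2.imwrite('pics/top14c.png',cv2.resize(cv2.cvtColor(t['im'][160:260,90:250],4),None,fx=4,fy=4))
E
```

```text
9.0 [496.34599916 309.93360644 143.56761753] [-8.98733114e+01  1.96575330e-02 -7.16221189e+01] [-0.32010989 -0.44812308  0.1026714 ] 94.87025092325239
blob [ 227  186   52   51 1651] [253. 211.] centre (495.46063232421875, 310.314697265625) r 19.922595977783203 mean [496.23149609 310.31652295  24.92979625] rgb [28.65778316 27.88431254 27.90430042]
blob [498 236  14  27 218] [506. 250.] centre (529.5137939453125, 105.36209869384766) r 7.607377052307129 mean [527.59939452 105.91349525  24.1771586 ] rgb [16.44036697 15.94495413 15.82568807]
blob [184 268  43  14 225] [206. 274.] centre (424.56915283203125, 328.9132385253906) r 16.740476608276367 mean [431.0457265  329.49197977  22.30369727] rgb [14.78222222 31.43555556 65.60444444]
322 [528.50562203  78.42065174  31.57313206] 31.544609992791965
```

View pics/wrist14.png

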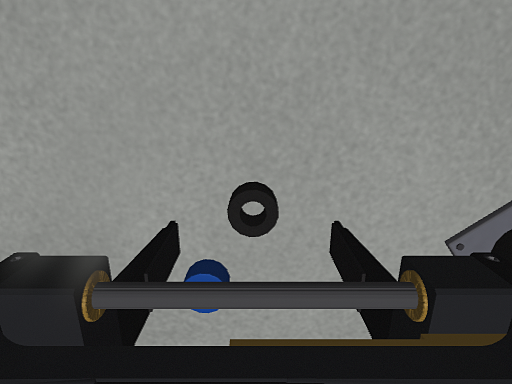

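View pics/top14c.png

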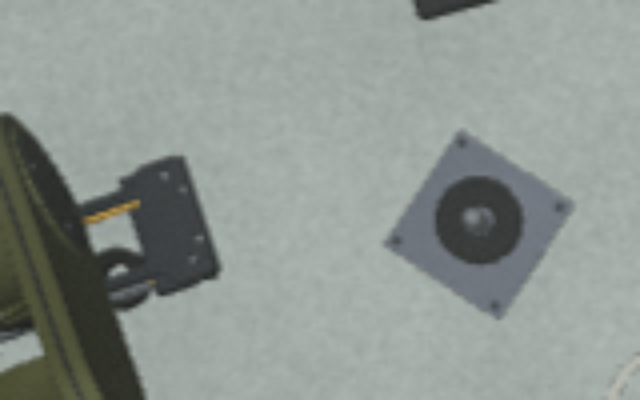

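The large collar's top is at z=31.6 (expected 32), flat and home. The small black ring is between the fingers at (253,209), with blue outside. Picking it up.

>>> play_rows --pt "-0.5 0 -20 0 -1" --pt "-0.5 0 -40 0 -0.6" --pt "-0.5 0 -53 0 -0.4" --pt "-0.5 0 -60.5 0 -0.2" --pt "-0.5 0 -60.5 0 0"

```text
time: 9.6
eef_pos: [494.4, 309.9, 80.7]
eef_rot: [-90.1, -0.0, -71.6]
force: [-0.2, 0.8, 0.2]
grip_width: 68.4
```

>>> play_rows --pt "0 0 0 0 1" --pt "0 0 0 0 1" --pt "0 0 0 0 1" --pt "0 0 0 0 1" --pt "0 0 0 0 1" --force 15

```text
time: 10.1
eef_pos: [495.4, 310.5, 82.5]
eef_rot: [-89.9, 0.0, -71.6]
force: [-0.2, -0.5, 2.9]
grip_width: 39.2
```

>>> play_rows --pt "0 0 0 0 1" --pt "0 0 0 0 1" --pt "0 0 0 0 1" --pt "0 0 0 0 1" --pt "0 0 20 0 1"

```text
time: 10.6
eef_pos: [492.9, 309.1, 98.8]
eef_rot: [-90.4, -0.1, -71.6]
force: [0.6, -1.2, -0.9]
grip_width: 39.5
```

>>> play_rows --pt "0 0 40 0 1" --pt "0 0 80 0 1" --pt "4 -30 100 0 1" --pt "11 -75 100 0 1" --pt "17 -120 100 0 1"

```text
time: 11.1
eef_pos: [512.1, 189.4, 202.4]
eef_rot: [-89.9, -0.0, -71.5]
force: [0.3, -1.0, -1.5]
grip_width: 39.4
```

>>> play_rows --pt "6 -45 0 0 1" --pt "12 -85 0 0 1" --pt "14.5 -111 0 0 1" --pt "14.5 -111 0 0 1" --pt "14.5 -111 0 0 1"

```text
time: 11.6
eef_pos: [526.1, 78.9, 201.0]
eef_rot: [-90.1, 0.0, -71.6]
force: [-0.2, -0.5, -1.0]
grip_width: 39.2
```

>>> play_rows --pt "0 0 0 0 1" --pt "0 0 0 0 1" --pt "0 0 0 0 1" --pt "0 0 0 0 1" --pt "0 0 0 0 1"

```text
time: 12.1
eef_pos: [526.5, 79.6, 201.8]
eef_rot: [-90.0, 0.0, -71.5]
force: [-0.1, 0.4, 0.2]
grip_width: 39.3
```

```bash
python3 p.py wrist15
cat > hole.py <<'E'
from h import *
import sys
t=np.load(sys.argv[1]+'.npz');P=t['P'];z=P[...,2]
o=manip.observe();print(o['eef_pos'])
m=np.zeros(z.shape,bool);m[150:290,200:310]=1
zt=o['eef_pos'][2]-59+2
k=m&(abs(z-zt)<3.0);q=P[k];print(k.sum(),q.mean(0))
A=np.c_[q[:,:2]-q[:,:2].mean(0),np.ones(len(q))];print('tilt',np.linalg.lstsq(A,q[:,2],rcond=None)[0])
cn,h=cv2.findContours(k.astype(np.uint8),cv2.RETR_CCOMP,2)
for c,hh in zip(cn,h[0]):
    if hh[3]>=0 and len(c)>20:
        e=P[c[:,0,1],c[:,0,0]];print('hole edge',cv2.minEnclosingCircle(e[:,:2].astype(np.float32)),e[:,2].mean())
E
python3 hole.py wrist15;python3 -c "
import cv2
a=cv2.imread('pics/wrist15.png');cv2.imwrite('pics/wrist15c.png',cv2.resize(a[130:320,150:360],None,fx=3,fy=3))"
```

```text
12.1 [526.46681502  79.63142974 201.7643994 ] [-8.99977008e+01  1.69882310e-04 -7.15224525e+01] [-0.05238041  0.4065241   0.18646556] 39.2963811957851
[526.46293817  79.512433   201.75128572]
2786 [527.93008655  79.21593858 144.16231698]
tilt [-1.38378492e-03 -1.64241034e-03  1.44162317e+02]
hole edge ((526.208251953125, 78.89213562011719), 11.023212432861328) 143.0113786830562
```

View pics/wrist15c.png

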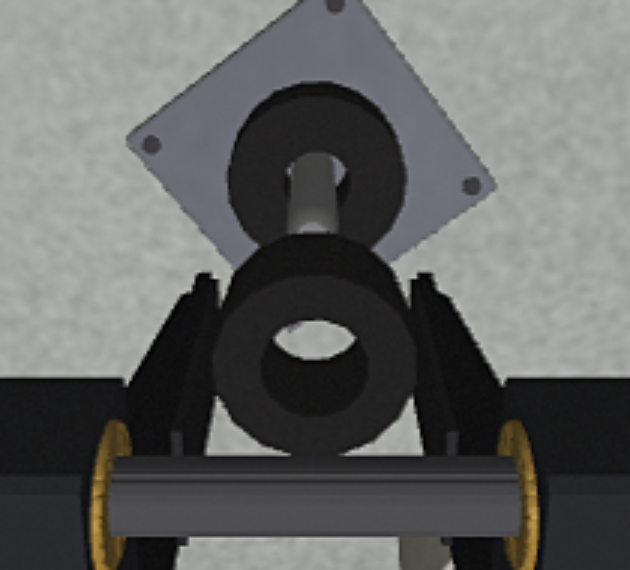

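The small collar is level in the grip and its hole is at (526.3,79.0), over the spindle axis. Lowering.

>>> play_rows --pt "0.4 0 -15 0 1" --pt "0.4 0 -30 0 1" --pt "0.4 0 -42 0 1" --pt "0.4 0 -52 0 1" --pt "0.4 0 -62 0 1"

```text
time: 12.65
eef_pos: [526.5, 79.2, 138.2]
eef_rot: [-90.1, 0.0, -71.6]
force: [0.1, -0.7, 0.2]
grip_width: 39.2
```

```bash
python3 p.py wrist16; python3 -c "
import cv2
a=cv2.imread('pics/wrist16.png');cv2.imwrite('pics/wrist16c.png',cv2.resize(a[130:320,150:360],None,fx=3,fy=3))"
```

```text
12.65 [526.52843298  79.16353868 138.21896754] [-9.00672096e+01  2.01072302e-02 -7.15708132e+01] [ 0.07241057 -0.69953659  0.20743473] 39.16793955302672
```

View pics/wrist16c.png

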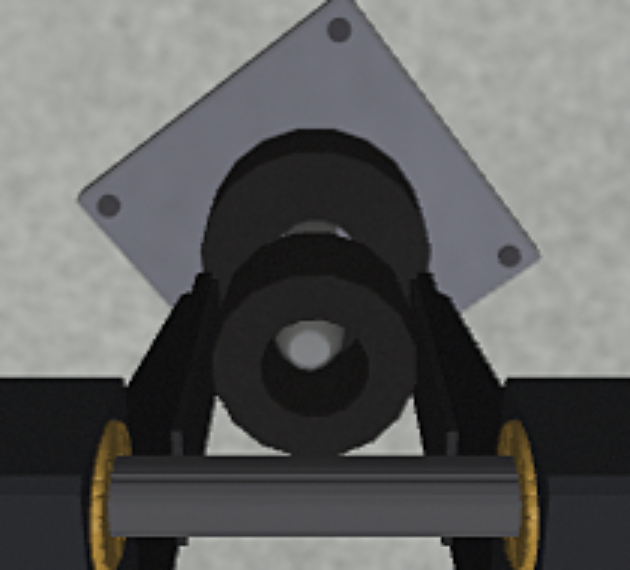

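The tip is inside the small collar's hole. Finishing the descent and releasing.

>>> play_rows --pt "0 0 -10 0 1" --pt "0 0 -18 0 1" --pt "0 0 -24 0 1" --pt "0 0 -25 0 1" --pt "0 0 -25 0 1"

```text
time: 13.2
eef_pos: [527.0, 79.2, 114.7]
eef_rot: [-90.0, 0.0, -71.6]
force: [-1.2, -0.0, -1.6]
grip_width: 39.1
```

>>> play_rows --pt "0 0 0 0 1" --pt "0 0 0 0 0.3" --pt "0 0 0 0 -0.1" --pt "0 0 0 0 -0.1" --pt "0 0 0 0 -0.1"

```text
time: 13.7
eef_pos: [527.0, 79.2, 114.9]
eef_rot: [-90.0, -0.0, -71.6]
force: [0.5, -0.6, -0.2]
grip_width: 51.7
```

```bash
python3 p.py wrist17; python3 -c "
import cv2
a=cv2.imread('pics/wrist17.png');cv2.imwrite('pics/wrist17c.png',cv2.resize(a[130:320,150:360],None,fx=3,fy=3))"
```

```text
13.7 [527.00710794  79.22526139 114.92395204] [-8.99782240e+01 -3.97640094e-03 -7.15627828e+01] [ 0.54168608 -0.6065378  -0.17303074] 51.70188470424311
```

View pics/wrist17c.png

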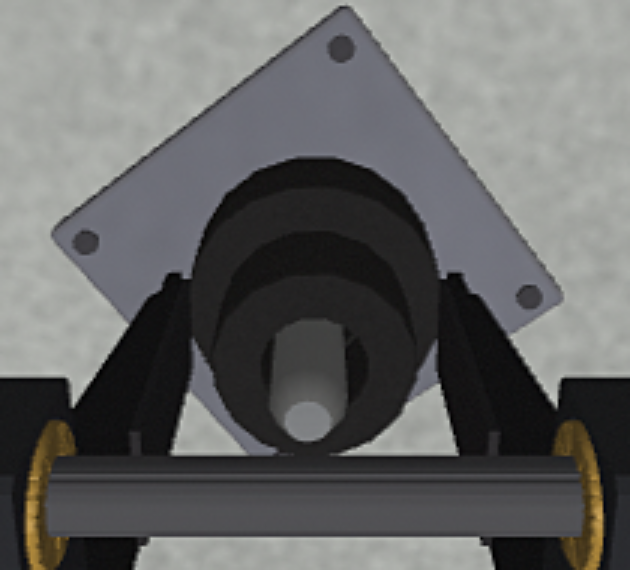

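Released: the collars are stacked with the spindle through them. Rising and moving to a view above the bottle.

>>> play_rows --pt "0 0 20 0 -0.2" --pt "0 0 60 0 -0.4" --pt "0 0 100 0 -1" --pt "4 -35 135 0 -1" --pt "9 -80 135 0 -1"

```text
time: 14.25
eef_pos: [538.8, -0.6, 257.0]
eef_rot: [-89.3, -0.3, -71.4]
force: [1.7, 0.0, 0.6]
grip_width: 83.5
```

>>> play_rows --pt "5 -48 0 0 -1" --pt "10 -96 0 0 -1" --pt "15 -144 0 0 -1" --pt "20 -192 0 0 -1" --pt "25 -235 0 0 -1"

```text
time: 14.75
eef_pos: [560.7, -238.1, 249.9]
eef_rot: [-90.0, -0.0, -71.6]
force: [-0.0, 0.8, 0.0]
grip_width: 95.1
```

>>> play_rows --pt "4 -35 0 0 -1" --pt "5 -53 0 0 -1" --pt "5 -53 0 0 -1" --pt "5 -53 0 0 -1" --pt "5 -53 0 0 -1"

```text
time: 15.25
eef_pos: [565.9, -287.3, 249.6]
eef_rot: [-90.0, 0.0, -71.5]
force: [0.0, -1.0, 0.1]
grip_width: 95.3
```

```bash
python3 p.py wrist18 top18
python3 - <<'E'
from h import *
t=np.load('top18.npz');P=t['P'];z=P[...,2]
m=np.zeros(z.shape,bool);m[195:240,185:235]=1;
for a,b in [(26,38),(48,62)]:
  k=m&(z>a)&(z<b)
  print(k.sum(),P[k].mean(0),np.median(z[k]),cv2.minEnclosingCircle(P[k][:,:2].astype(np.float32)))
cv2.imwrite('pics/top18c.png',cv2.resize(cv2.cvtColor(t['im'][160:260,90:250],4),None,fx=4,fy=4))
t=np.load('wrist18.npz');P=t['P'];z=P[...,2];im=t['im']
k=(z>118)&(z<132);k[260:]=0
n,l,s,c=cv2.connectedComponentsWithStats(k.astype(np.uint8));j=1+np.argmax(s[1:,4]);q=P[l==j]
print(s[j],q.mean(0),np.median(q[:,2]),cv2.minEnclosingCircle(q[:,:2].astype(np.float32)))
E
```

```text
15.25 [ 565.91895524 -287.27248052  249.64976525] [-9.00019497e+01  3.91184666e-02 -7.14787086e+01] [ 0.04206302 -0.99893814  0.13324548] 95.27277740159568
169 [528.85173015  77.05459665  31.56108119] 31.654152508170675 ((529.15625, 78.55186462402344), 27.88298797607422)
157 [527.03987841  78.14833498  55.03929928] 55.304774984067464 ((527.7805786132812, 78.26079559326172), 19.75745964050293)
[ 227  180   60   58 2682] [ 567.24397996 -289.53776598  125.84947686] 126.12607912808522 ((565.4913940429688, -290.3631591796875), 24.209421157836914)
```

View pics/wrist18.png

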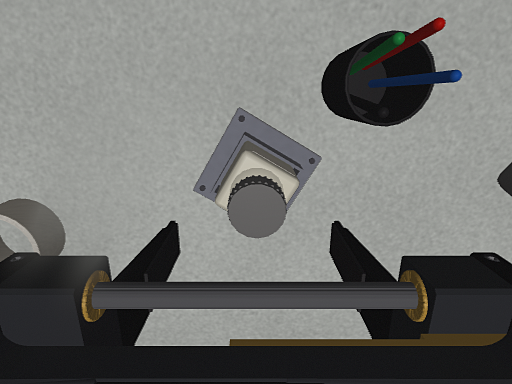

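View pics/top18c.png

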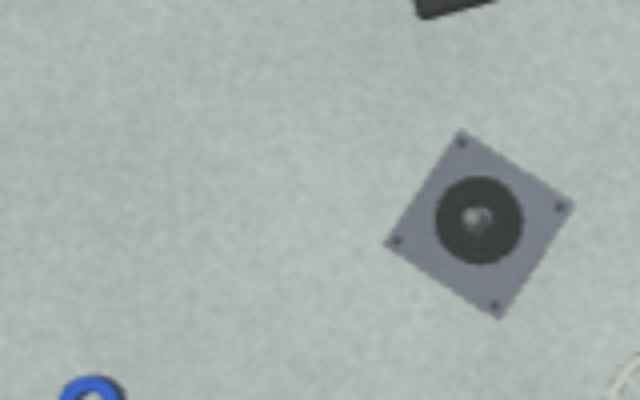

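Both collars are home, with tops at 31.6 and 55.3 (expected 32 and 56). The cap is at wrist pixel (257,210), centred near (566,-289.5) with its top at 125–126. Descending around it.

>>> play_rows --pt "0 -1 -20 0 -1" --pt "0 -1 -40 0 -1" --pt "0 -1 -55 0 -1" --pt "0 -1 -67 0 -1" --pt "0 -1 -73 0 -1"

```text
time: 15.85
eef_pos: [565.5, -289.1, 175.3]
eef_rot: [-90.1, 0.1, -71.5]
force: [-0.3, 1.0, 0.2]
grip_width: 95.3
```

>>> play_rows --pt "0 0 0 0 -0.3" --pt "0 0 0 0 -0.1" --pt "0 0 0 0 -0.1" --pt "0 0 0 0 -0.1" --pt "0 0 0 0 -0.1"

```text
time: 16.35
eef_pos: [566.1, -290.0, 177.4]
eef_rot: [-90.0, -0.0, -71.6]
force: [-0.5, 0.1, 0.5]
grip_width: 60.7
```

```bash
python3 p.py wrist19;python3 - <<'E'
from h import *
t=np.load('wrist19.npz');P=t['P'];z=P[...,2];im=t['im']
m=np.zeros(z.shape,bool);m[150:285,190:320]=1
k=m&(z>124.3)&(z<128.5)
q=P[k]
print(k.sum(),q.mean(0),np.median(q[:,2]),cv2.minEnclosingCircle(q[:,:2].astype(np.float32)))
cv2.imwrite('pics/wrist19c.png',cv2.resize(cv2.cvtColor(im[130:320,150:360],4),None,fx=3,fy=3))
E
```

```text
16.35 [ 566.14631557 -289.95277317  177.395445  ] [-8.99575265e+01 -4.68046675e-02 -7.15680141e+01] [-0.48483082  0.07330977  0.53225096] 60.68848932151602
4456 [ 568.85362996 -288.92422997  126.17160468] 126.17833382552097 ((573.420654296875, -288.4766540527344), 35.17951202392578)
```

View pics/wrist19c.png

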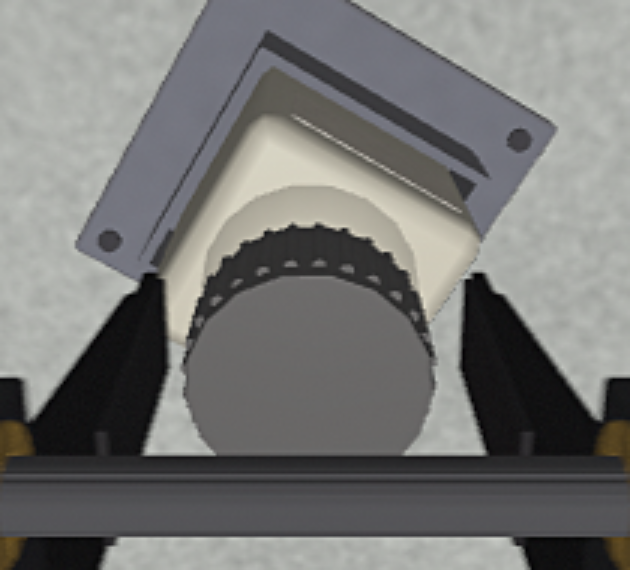

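The cap is centred between the open fingers. Gripping it firmly.

>>> play_rows --pt "0 0 0 0 0.3" --pt "0 0 0 0 1" --pt "0 0 0 0 1" --pt "0 0 0 0 1" --pt "0 0 0 0 1" --force 55

```text
time: 16.9
eef_pos: [565.8, -289.4, 176.8]
eef_rot: [-90.0, 0.1, -71.6]
force: [-1.2, 3.1, 2.8]
grip_width: 45.5
```

>>> play_rows --pt "0 0 0 0 1" --pt "0 0 0 0 1" --pt "0 0 -2 0 1" --pt "0 0 -4 0 1" --pt "0 0 -6 0 1"

```text
time: 17.4
eef_pos: [566.3, -290.1, 172.5]
eef_rot: [-90.0, -0.1, -71.6]
force: [-4.6, 4.8, 11.5]
grip_width: 45.0
```

>>> play_rows --pt "0 0 0 0 1" --pt "0 0 0 0 1" --pt "0 0 0 0 1" --pt "0 0 0 0 1" --pt "0 0 0 0 1"

```text
time: 17.9
eef_pos: [566.3, -290.1, 172.8]
eef_rot: [-90.0, -0.1, -71.6]
force: [-5.6, 4.3, 9.3]
grip_width: 45.6
```

```bash
python3 p.py
```

```text
17.9 [ 566.30406641 -290.05374318  172.76290118] [-8.99617136e+01 -5.89865561e-02 -7.15559598e+01] [-5.62583103  4.25635296  9.32692879] 45.63986299527844
```

>>> play_rows --pt "-0.3 0.3 -1 0 1" --pt "-0.6 0.6 -2 0 1" --pt "-0.6 0.6 -3 0 1" --pt "-0.6 0.6 -3 0 1" --pt "-0.6 0.6 -3 0 1"

```text
time: 18.4
eef_pos: [566.2, -290.0, 170.8]
eef_rot: [-89.9, -0.2, -71.6]
force: [-4.5, 4.7, 13.0]
grip_width: 45.1
```

```bash
python3 p.py
```

```text
18.4 [ 566.20510127 -289.97923077  170.83067621] [-89.90140557  -0.16547049 -71.55412468] [-4.51055866  4.70542084 13.02229213] 45.14306093214251
```

```bash
python3 p.py wrist20;python3 - <<'E'
from h import *
t=np.load('wrist20.npz');P=t['P'];z=P[...,2];im=t['im']
m=np.zeros(z.shape,bool);m[225:275,225:285]=1
print(np.percentile(z[m],[10,50,90]))
cv2.imwrite('pics/wrist20c.png',cv2.resize(cv2.cvtColor(im[130:320,150:360],4),None,fx=3,fy=3))
E
```

```text
18.4 [ 566.20510127 -289.97923077  170.83067621] [-89.90140557  -0.16547049 -71.55412468] [-4.51055866  4.70542084 13.02229213] 45.14306093214251
[119.48174497 120.26581624 120.99396385]
```

View pics/wrist20c.png

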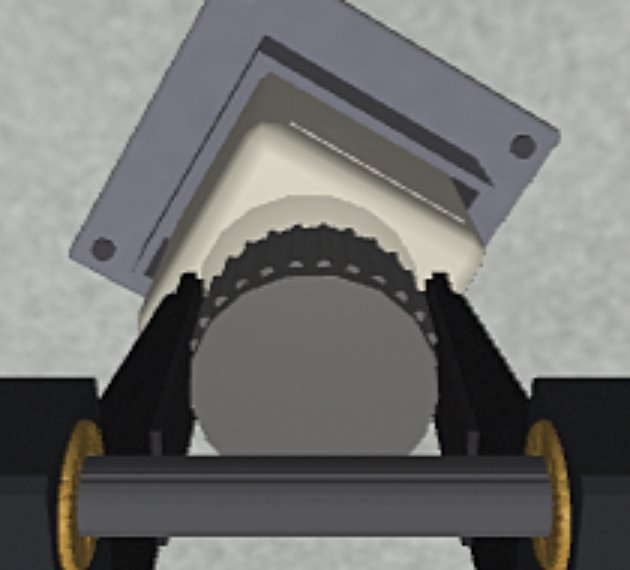

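The cap top has gone down 5.9 mm (126.2 → 120.3), past the 4 mm needed. Turning counter-clockwise while keeping it down.

>>> play_rows --pt "0 0 -0.3 6 1" --pt "0 0 -0.5 13 1" --pt "0 0 -0.5 20 1" --pt "0 0 -0.5 27 1" --pt "0 0 -0.5 34 1"

```text
time: 18.95
eef_pos: [566.7, -289.6, 170.6]
eef_rot: [-89.9, -0.2, -37.3]
force: [-3.0, 5.3, 13.0]
grip_width: 45.0
```

```bash
python3 p.py
```

```text
18.95 [ 566.69545434 -289.61253848  170.59167457] [-89.93205759  -0.22874275 -37.28698038] [-3.03092279  5.30840278 13.02992888] 45.03278729972898
```

>>> play_rows --pt "0 0 0 7 1" --pt "0 0 0 14 1" --pt "0 0 0 21 1" --pt "0 0 0 28 1" --pt "0 0 0 35 1"

```text
time: 19.45
eef_pos: [566.6, -289.5, 170.5]
eef_rot: [-90.1, -0.2, -2.3]
force: [-3.2, 6.0, 12.2]
grip_width: 45.3
```

>>> play_rows --pt "0 0 0 6 1" --pt "0 0 0 12 1" --pt "0 0 0 18 1" --pt "0 0 0 18 1" --pt "0 0 0 18 1"

```text
time: 19.95
eef_pos: [566.4, -289.6, 170.5]
eef_rot: [-90.1, -0.1, 15.5]
force: [-4.2, 6.1, 12.6]
grip_width: 45.0
```

```bash
python3 p.py wrist21;python3 - <<'E'
from h import *
t=np.load('wrist21.npz');im=t['im']
m=np.s_[225:275,225:285]
print(np.median(t['P'][m][...,2]),manip.observe()['moment'])
cv2.imwrite('pics/wrist21c.png',cv2.resize(cv2.cvtColor(im[130:320,150:360],4),None,fx=3,fy=3))
E
```

```text
19.95 [ 566.4409668  -289.60751059  170.47494581] [-90.12875415  -0.14308586  15.45701655] [-4.1580075   6.07441849 12.5887864 ] 45.00634172746606
119.96984971096637 [0.94845032 0.57927747 0.0314334 ]
```

View pics/wrist21c.png

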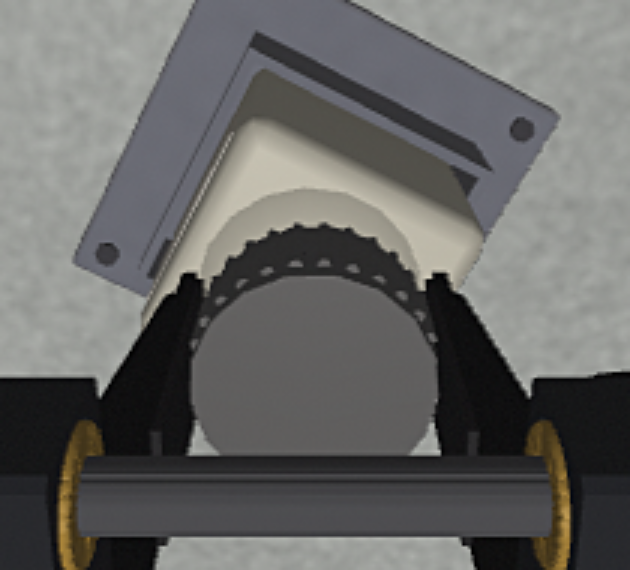

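The ribs keep the same phase relative to the fingers, so the cap turned 87° (1.52 rad) with the gripper without slipping. Lifting straight up slowly.

>>> play_rows --pt "0 0 2 0 1" --pt "0 0 4 0 1" --pt "0 0 7 0 1" --pt "0 0 10 0 1" --pt "0 0 13 0 1"

```text
time: 20.5
eef_pos: [565.9, -289.8, 180.9]
eef_rot: [-90.1, -0.1, 15.4]
force: [0.7, -0.4, 0.2]
grip_width: 45.4
```

```bash
python3 p.py
```

```text
20.5 [ 565.85882516 -289.79420565  180.85839809] [-9.01393835e+01 -7.62602668e-02  1.54458925e+01] [ 0.72103238 -0.43959622  0.23465052] 45.38362582752789
```

>>> play_rows --pt "0 0 10 0 1" --pt "0 0 25 0 1" --pt "0 0 40 0 1" --pt "0 0 55 0 1" --pt "0 0 63 0 1"

```text
time: 21.0
eef_pos: [565.9, -289.7, 246.2]
eef_rot: [-90.2, -0.1, 15.4]
force: [-0.3, -0.8, -0.2]
grip_width: 45.4
```

>>> play_rows --pt "0 0 0 0 1" --pt "0 0 0 0 1" --pt "0 0 0 0 1" --pt "0 0 0 0 1" --pt "0 0 0 0 1"

```text
time: 21.5
eef_pos: [565.0, -289.0, 242.4]
eef_rot: [-89.9, 0.1, 15.4]
force: [-0.1, -1.0, -1.0]
grip_width: 45.1
```

>>> play_rows --pt "0 0 0 0 1" --pt "0 0 0 0 1" --pt "0 0 0 0 1" --pt "0 0 0 0 1" --pt "0 0 0 0 1"

```text
time: 22.0
eef_pos: [565.3, -289.2, 243.3]
eef_rot: [-90.0, -0.0, 15.4]
force: [-0.1, 0.3, 0.9]
grip_width: 45.7
```

```bash
python3 p.py wrist22 side22 top22
python3 - <<'E'
from h import *
t=np.load('wrist22.npz');m=np.s_[225:275,225:285];print('cap top',np.median(t['P'][m][...,2]))
s=np.load('side22.npz')['im'];w=t['im']
cv2.imwrite('pics/fin.png',np.hstack([cv2.resize(cv2.cvtColor(s[90:270,190:320],4),(390,540)),cv2.resize(cv2.cvtColor(w[100:330,140:370],4),(400,540))]))
t=np.load('top22.npz');P=t['P'];z=P[...,2]
mm=np.zeros(z.shape,bool);mm[195:240,185:235]=1
for a,b in [(26,38),(48,62)]:
  k=mm&(z>a)&(z<b);print(k.sum(),np.median(z[k]))
print(manip.observe()['joint_vel'])
E
```

```text
22.0 [ 565.31125145 -289.183955    243.28802143] [-9.00056458e+01 -2.15235842e-03  1.54383103e+01] [-0.08552886  0.30076746  0.91223401] 45.71906478050893
cap top 192.73347582247635
169 31.229319058688578
152 54.90232867313862
[ 0.02969754 -0.04143647 -0.00995365  0.07716111  0.05503339  0.01794305]
```

View pics/fin.png

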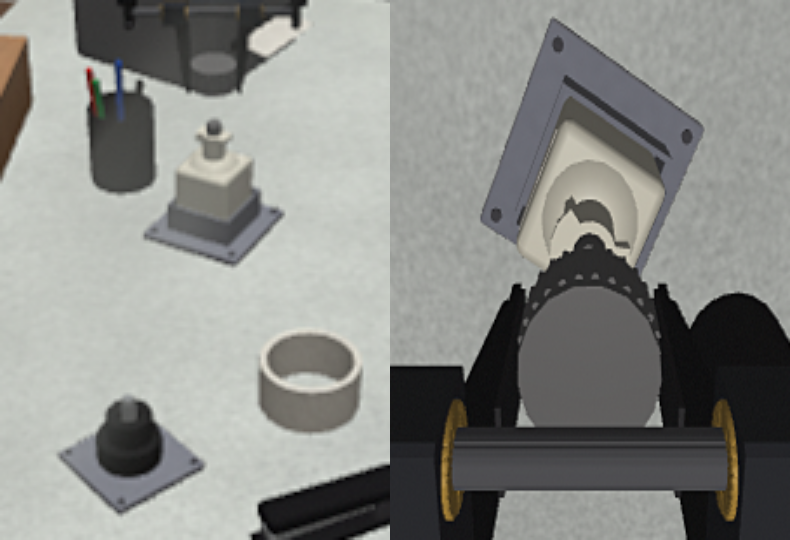

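View pics/top22.png

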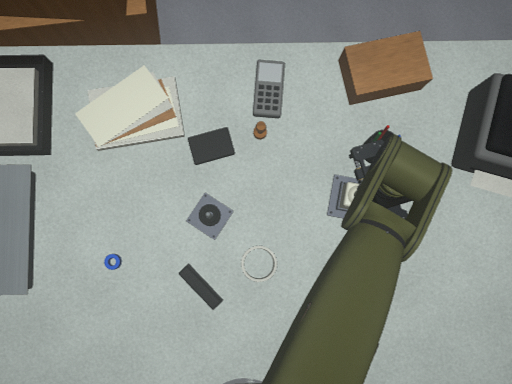

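The side view shows the open bottle with its neck and plug visible, the cap held upright above it, and both collars stacked on the spindle. In the top view the bystanders stand where they started. The cap top is at 192.7, so its centre is about 66 mm above the mouth. Handing in.

```bash
python3 -c "
from plant import job
print(job.sign_off())"
```

```text
the job is handed in; nothing more can be done
None
```

The job is finished and handed in at about 22 s; sign-off gives no verdict.

- **Collars:** I threaded the large black collar and then the small one onto the spindle and let go of both. The last top view puts their upper faces at about 31.2 and 54.9 mm, against 32 and 56 mm expected, which is within the 2 mm camera calibration. They lie flat and the arm is well clear of them. I left the blue ring alone.
- **Cap:** I pressed it down about 5.9 mm (about 13 N) and turned it 87° counter-clockwise without slip in the fingers. It lifted off with no resistance.
- **End state:** The cap is held upright and still, its centre about 66 mm above the mouth and about 1 mm from the bottle's axis. The bottle is visibly open, and the bystanders look unmoved in the last pictures.
- **Disagreement:** While the cap was down there was a sideways force of about 5–7 N, from roughly a millimetre of centring error. It vanished once the cap came free. No check failed.

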